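# Hang the bail pail on the spring scale

## Task

Hang the small steel pail on the spring scale by its wire handle so that the scale can be tared: with the pail still standing on the worktop swing the folded handle up until it stands upright, then lift the pail by the handle's grip and lower the handle wire into both prongs of the fork until the scale carries the whole pail, and let go. The spring is delicate: never load or push the fork with more than 800 grams, do not let the pail drop onto it even by a few millimetres, and keep the pail upright all the way. Leave the tin, the salt shaker and the lemon where they are.

Things in the scene. Friction and masses are not known exactly. Their poses are not given: they have to be found in the camera images.
- pail: open round metal pail, 88 mm across the rim, 75 mm high, 0.3 to 0.55 kg with its handle; origin at the centre of its underside, z up. Ears on its y axis carry the wire handle's pins, 70 mm above the origin: the handle pivots about this line, parallel to the pail's y.
- bail_grip (a point): centre of the wooden grip sleeve (14 mm thick, 44 mm long, along the pail's y, turns on the wire) at the middle of the handle, 95 mm from the pivot line. The 6 mm wire runs straight on to 46 mm either side of the centre, then bends to the pins at 54 mm. Folded, the grip lies near rim height on the pail's +x side, 44 mm clear of the rim.
- bail (a joint): angle of the wire handle, rad: 0 upright over the pail, +1.57 folded level to the pail's +x side (range -1.7 to 1.7). The pivot is stiff (0.03 N m): the handle stays where it is left; pushing along the handle tips or slides the pail. Upright, the grip's centre is 165 mm above the pail's underside.
- scale: spring scale fixed on the worktop; origin on the worktop right under the seats of its fork, -x its open front. Base plate 12 mm thick, 110 mm wide, from 45 mm before to 175 mm behind the origin; a column behind; a carriage on it holds a sprung two-pronged fork that points to the front. The prongs enter the loop between wire and pail rim, from behind; the wire then lies along the scale's y, sleeve between the prongs.
- mast_top (a point): top of the column, 266 mm up, 140 mm behind the origin. Fork (unlisted): 7 mm prongs at y = +36, -36 mm; V seats over the origin; tips 27 mm in front, 20 mm higher; crossbar 75 mm behind. Its height varies, unmeasured: a wire in the unloaded seats is 206 to 240 mm up. A grip 262 to 280 mm up clears any tips, its pail's rim passing under the prongs. Sinks 2 mm per 3 N, to 20 mm.
- tomato_tin: squat tin, 75 mm across, 58 mm high, bystander; origin at the centre of its underside
- salt_shaker: glass salt shaker, 44 mm across, 90 mm high, bystander; origin at the centre of its underside
- lemon: lemon, 71x53x51 mm, bystander; origin at the centre of its underside

How it is judged:
On the way, in this order (a step that is already met when the one before it is completed fails the run):
1. the handle stands upright (within 0.2 rad) while the pail still stands on the worktop (value of joint bail between -0.2 and 0.2 rad and height (world z) of pail below 0.008 m), for 0.2 s.
2. the pail is lifted at least 30 mm off the worktop (height (world z) of pail above 0.03 m), for 0.1 s.
At the end, for the whole second after the job is handed in: the released pail hangs at rest (under 0.05 m/s) by its handle in both prongs: grip within 12 mm front-back and 18 mm sideways of the scale's origin, over 180 mm up, handle within 0.15 rad of the scale's y axis, pail over 20 mm up and within 0.25 rad of upright, over 2 N on the scale (x of bail_grip in the frame of scale between -0.012 and 0.012 m and y of bail_grip in the frame of scale between -0.018 and 0.018 m and height (world z) of bail_grip above 0.18 m and height (world z) of pail above 0.02 m and angle between the y axis of bail_grip and the y axis of scale, either way round below 0.15 rad and angle between pail's own z axis and vertical below 0.25 rad and contact force between pail and scale above 2 N and linear speed of pail below 0.05 m/s); the robot touches nothing.
It fails at once if the pail drops: off the worktop, held by no finger, it moves faster than 0.2 m/s (height (world z) of pail above 0.02 m and linear speed of pail above 0.2 m/s and contact force between the fingers and pail below 0.3 N).
It fails at once if the pail loads the scale with more than 8 N (800 g) (contact force between pail and scale above 8 N).
It fails at once if the robot pushes on the scale with more than 8 N (contact force between any of the fingers, the arm and scale above 8 N).
It fails at once if the pail tips by more than 0.6 rad (angle between pail's own z axis and vertical above 0.6 rad).
It fails at once if the tin, the salt shaker or the lemon is moved by more than 30 mm (distance of any of tomato_tin, salt_shaker, lemon from where it was at the start of the episode above 0.03 m).
It also fails if it takes over 72 s, if anything falls off the work surface, if the arm or the gripper's body presses on something with over 40 N, if the wrist force passes 120 N, or if a joint passes its speed limit or range.

## Robot

A 6-joint arm with a two-finger parallel gripper is mounted at the origin on a cart in front of the work surface, level with it; the furniture and walls round the work are solid. World frame = base frame: x ahead of the robot, y to its left, z up, the work surface at z = 0. Lengths are in m, angles in rad, forces in N, time in s.
With the tool pointing down it reaches from about 0.25 to 0.725 m from the base axis. Payload 4 kg.
Tool frame: the origin (TCP) lies between the finger pads; the fingertips stand 25 mm ahead of it and the grasp point (between the pads) lies 6 mm ahead of it; z points along the fingers, y is the line along which they close (so a half turn about z gives the same grasp; the last joint's range is limited). The gripper opens to 85 mm and grips with 20 to 120 N. Pads are 22 mm wide; open, the fingers measure 114 mm over their backs; the gripper's body (76 mm by 85 mm) begins 54 mm behind the grasp point. The pads swing forward as they close: fully open they stand 13 mm farther back than shut.
Start: joints at [-1.254, 0.241, 0.005, 1.335, 0, 1.571], TCP at [0.156, -0.475, 0.256] pointing down, gripper open.
Joint ranges: [-2.72, 2.72], [-1.05, 1.87], [-1.09, 1.28], [-1.99, 2.15], [-1.42, 1.44], [-3.14, 3.14]. Speed limits (rad/s): [2.79, 2.79, 3.14, 3.14, 3.14, 3.14].

## Interface

Orientations are given as a unit quaternion [x, y, z, w].
In Python, from workcell import bot gives the robot as it stands. The module is installed in compiled form; this text tells all that it offers.
- The arm moves only by the shell command python3 -m pendant 'ROWS'. ROWS is JSON, one flat list of numbers, 7 for each row, row after row: the shift along the tool's x, y, z normalised to -1 to 1, where 1 is 0.5 m, then the turn, a rotation vector about the tool's x, y, z normalised to -1 to 1, where 1 is 180 degrees, then the opening, from 0 (shut) to 1 (fully open). In form: [tx, ty, tz, ax, ay, az, fingers, tx, ty, tz, ax, ay, az, fingers, ...]. A call has exactly 10 rows; each row is the pose to reach, as a shift and turn from the pose commanded when the call began, along the tool's axes at that moment, turning the shorter way round; what a row does not reach only later rows make up. A row lasts 1/12 s, in which the tool goes at most 41.7 mm and 7.16 degrees, less where a joint would pass 70% of its speed; a pose out of reach is approached as far as the arm can. A call with a number of a shift or a turn outside -1 to 1 is refused whole. A call with a gripper value outside its range is refused whole. The fingers move at their own pace and stop on an object; the grip force is fixed at half the most. Time passes only in rows, so rows that repeat a pose let the fingers close, or fill a call up. It gives the time, the measured TCP pose, the force, the opening and the grip force at its end, in the units of the state.
- bot.get_obs(): the state, without advancing time (a new reading comes with each control period).
- bot.camera(name): name is "scene" or "top"; returns a dict with "pixels" (384x512x3 uint8, red, green, blue), "mtx" (3x3 intrinsics, pixels), "k1" (the pictures are not rectified: a ray, as slopes to the right and down, at radius r is drawn at 1 + k1 r^2 times it, then the intrinsics apply), "cam_to_world" (4x4, takes a point from camera to world coordinates). Camera axes: x right, y up, looking along -z (the intrinsics and any distortion apply to the point x, -y, -z); pixel columns grow to the right and rows downward; lengths in m; the calibration is good to about 2 mm. A picture is of the moment at which its call begins. There is no depth.
- bot.job_done(): hands the job in; it is judged then, once.
The state is a dict: "clock": time; "joint_pos": joint angles; "joint_vel": joint speeds; "tau": joint torques, N m; "eef_pos": TCP position; "tool_rot": TCP orientation; "ft_force": force on the tool from outside, world axes, zero at the start; "ft_torque": the same for the moment, N m; "grip_width": finger opening in m; "grasp_force": force on a finger pad.
Only numpy, scipy, OpenCV 4.12 (cv2) and the standard library are available. Lean on these libraries where they do the work, as an engineer would, in place of code of your own. Each camera call takes 0.05 s, during which the arm holds its last target. There are 200 camera calls.

## Working session

There is one attempt and no reset: what is moved stays moved. The work goes in short steps, Python scripts to look and compute and a shell command to move; the robot and the scene stay as the last step left them, time stands still between calls to the robot, and variables do not carry over. Pictures are saved under pics/ and viewed, at most 10 in all, crops included, and the job is handed in when it is done.

```bash
mkdir -p pics; cat > h.py <<'E'
import numpy as np, cv2
from workcell import bot
from scipy.spatial.transform import Rotation as R
def snap(n,f):
    c=bot.camera(n); np.savez('pics/'+f+'.npz',**{k:np.array(v) for k,v in c.items()})
    cv2.imwrite('pics/'+f+'.png',c['pixels'][:,:,::-1]); return c
def load(f): return dict(np.load('pics/'+f+'.npz'))
def ray(c,u,v):
    K=c['mtx'];k=float(c['k1']); p=cv2.undistortPoints(np.array([[[u,v]]],float),K,np.array([k,0,0,0.]))[0,0]
    # k1 applied forward: same as cv2 model
    T=c['cam_to_world']; d=T[:3,:3]@np.array([p[0],-p[1],-1]); return T[:3,3],d
def atz(c,u,v,z):
    o,d=ray(c,u,v); return o+d*(z-o[2])/d[2]
def tri(c1,p1,c2,p2):
    o1,d1=ray(c1,*p1);o2,d2=ray(c2,*p2)
    s=np.linalg.lstsq(np.c_[d1,-d2],o2-o1,rcond=None)[0]
    a,b=o1+s[0]*d1,o2+s[1]*d2; return (a+b)/2,np.linalg.norm(a-b)
def proj(c,P):
    T=c['cam_to_world']; q=T[:3,:3].T@(np.array(P)-T[:3,3]); x,y=q[0]/-q[2],-q[1]/-q[2]; s=1+float(c['k1'])*(x*x+y*y)
    return (c['mtx']@[x*s,y*s,1])[:2]
def crop(f,u0,v0,u1,v1,s,name):
    im=cv2.imread('pics/'+f+'.png')[v0:v1,u0:u1]; cv2.imwrite('pics/'+name+'.png',cv2.resize(im,None,fx=s,fy=s,interpolation=cv2.INTER_CUBIC))
E
python3 - <<'E'
from h import *
a=snap('scene','s0');b=snap('top','t0')
cv2.imwrite('pics/both.png',cv2.resize(np.vstack([cv2.imread('pics/s0.png'),cv2.imread('pics/t0.png')]),(800,1200))[:600])
for c in(a,b): print(c['mtx'],c['k1'],c['cam_to_world'])
print(bot.get_obs())
E
```

```text
[[484.52208988   0.         252.66673518]
 [  0.         484.52208988 192.17929051]
 [  0.           0.           1.        ]] 0.03993172627000104 [[-0.50734311  0.42208089 -0.75129934 -0.60570415]
 [-0.8614542  -0.22579802  0.45487571  0.74029586]
 [ 0.02235244  0.87798803  0.47816042  0.86859633]
 [ 0.          0.          0.          1.        ]]
[[451.92673914   0.         249.59822024]
 [  0.         451.92673914 192.94009962]
 [  0.           0.           1.        ]] -0.0791737418123606 [[-2.45012629e-02  9.90173159e-01 -1.37683708e-01  3.44214601e-01]
 [-9.99694770e-01 -2.47045150e-02  2.32682814e-04  7.49663899e-02]
 [-3.17101296e-03  1.37647384e-01  9.90476220e-01  1.42317136e+00]
 [ 0.00000000e+00  0.00000000e+00  0.00000000e+00  1.00000000e+00]]
{'clock': 0.1, 'joint_pos': array([-1.25400527e+00,  2.41356397e-01,  3.86308453e-03,  1.33517259e+00,
        3.90737012e-05,  1.57080647e+00]), 'joint_vel': array([ 0.00029572, -0.00242679,  0.00236358,  0.00070191, -0.00043375,
        0.00074259]), 'tau': array([-2.23607567e-04, -3.73137331e+01,  2.53009915e+01,  1.08587512e-02,
        3.00070360e-05, -7.31137050e-06]), 'eef_pos': array([ 0.15561214, -0.4746357 ,  0.25549412]), 'tool_rot': array([ 9.87482005e-01,  1.57728929e-01, -1.28159971e-04, -9.26164913e-04]), 'ft_force': array([ 0.97892002, -0.05794067,  0.56060195]), 'ft_torque': array([-0.01004641,  0.01834057, -0.00021815]), 'grasp_force': 0.0, 'grip_width': 0.085438724755723}
```

View pics/s0.png

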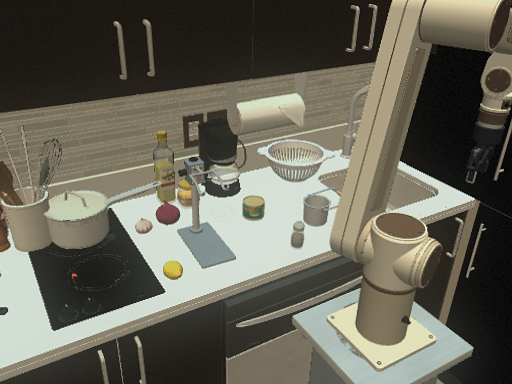

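View pics/t0.png

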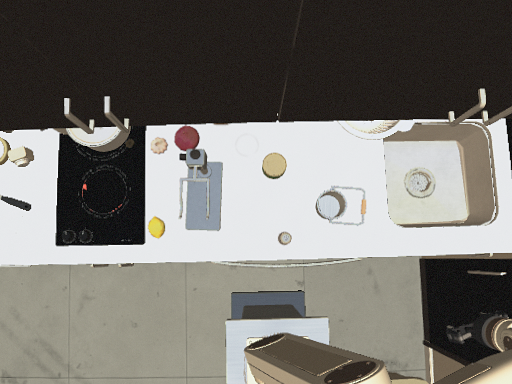

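The top view shows the pail near (331,205) with its orange grip at (364,206), toward -y. The fork prongs run from (183..208, 180) to (181..208, 218), open toward the robot. The tin is at (274,165), the salt at (285,238) and the lemon at (157,227).

```bash
python3 - <<'E'
from h import *
a=cv2.imread('pics/t0.png');
A=cv2.resize(a[135:240,170:230],None,fx=5.5,fy=5.5,interpolation=3)
B=cv2.resize(a[165:245,305:380],None,fx=6,fy=6,interpolation=3)
A=A[:580];H=max(A.shape[0],B.shape[0]);f=lambda x:np.pad(x,((0,H-x.shape[0]),(0,0),(0,0)))
o=np.hstack([f(A),f(B)]);print(o.shape,A.shape);cv2.imwrite('pics/c1.png',o)
crop('s0',170,145,350,270,4.4,'c2')
E
```

```text
(578, 780, 3) (578, 330, 3)
```

View pics/c1.png

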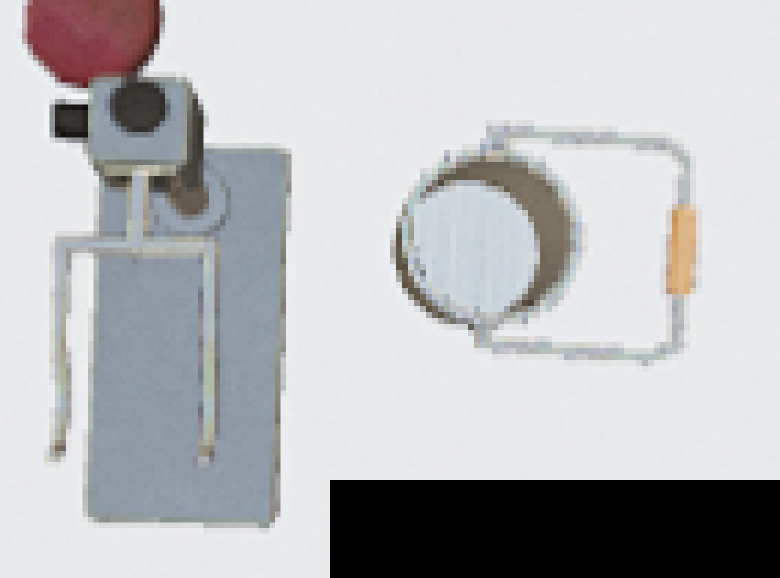

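View pics/c2.png

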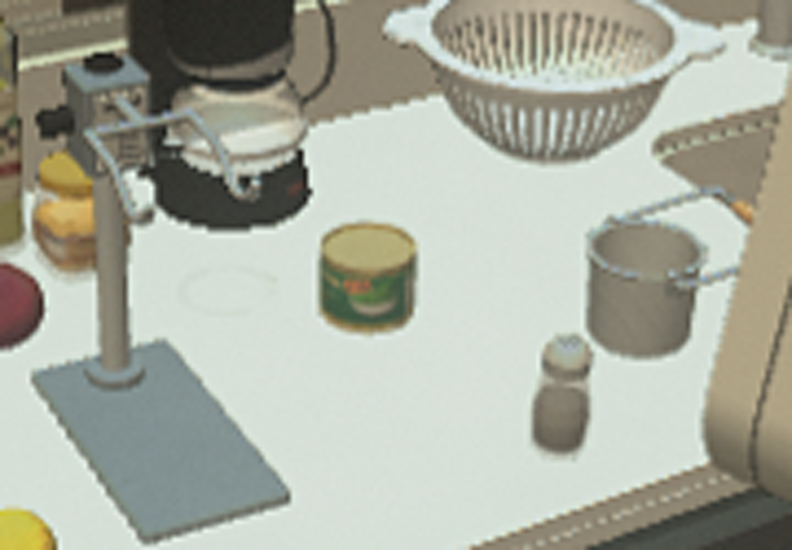

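The c1 crop gives the base corners, fork tips (57,455) and (207,460), and grip ends (683,208) and (681,292). In c2 the fork tips are at (145,212) and (248,192). The pail stands empty, with its handle folded toward -y.

```bash
python3 - <<'E'
from h import *
s=load('s0');t=load('t0')
L=lambda u,v:(170+u/5.5-.4,135+v/5.5-.4); Rr=lambda x,y:(305+(x-330)/6-.4,165+y/6-.4); C=lambda u,v:(170+u/4.4-.4,145+v/4.4-.4)
np.set_printoptions(precision=4,suppress=True)
print('base',[atz(t,*L(*p),.012)[:2] for p in[(88,517),(270,522),(290,150),(100,148)]])
print('base scene',[atz(s,*C(*p),.012)[:2] for p in[(148,540),(289,496),(165,342),(33,376)]])
print('tips',tri(t,L(57,455),s,C(145,212)),tri(t,L(207,460),s,C(248,192)))
print('xbar',tri(t,L(60,240),s,C(92,135)),tri(t,L(212,240),s,C(192,113)))
print('masttop',atz(t,*L(140,108),.266))
print('grip',[atz(t,*Rr(*p),.072)[:2] for p in[(683,208),(681,292),(683,250)]])
print('ears',[atz(t,*Rr(*p),.07)[:2] for p in[(495,135),(482,345)]])
print('rim',[atz(t,*Rr(*p),.075)[:2] for p in[(393,245),(580,240),(490,150),(482,328)]])
print('pail bottom',[atz(t,*Rr(*p),.0)[:2] for p in[(411,253),(540,253),(475,180),(475,322)]])
print('tin',atz(t,274,165,.058),'salt',atz(t,285,238,.09),'lemon',atz(t,157,227,.03))
E
```

```text
base [array([0.4328, 0.2774]), array([0.4276, 0.1739]), array([0.6424, 0.159 ]), array([0.6465, 0.2693])]
base scene [array([0.4193, 0.2787]), array([0.4171, 0.1754]), array([0.6319, 0.164 ]), array([0.6357, 0.2685])]
tips (array([0.4489, 0.2601, 0.2362]), np.float64(0.000376204674460322)) (array([0.4456, 0.1892, 0.2337]), np.float64(0.002495631284863753))
xbar (array([0.5503, 0.2539, 0.2437]), np.float64(0.006987404076851037)) (array([0.5489, 0.1813, 0.2434]), np.float64(0.005272758470356247))
masttop [0.6111 0.2152 0.266 ]
grip [array([ 0.5041, -0.2692]), array([ 0.4617, -0.2657]), array([ 0.4829, -0.268 ])]
ears [array([ 0.544 , -0.1761]), array([ 0.4379, -0.1644])]
rim [array([ 0.4888, -0.1211]), array([ 0.4889, -0.2154]), array([ 0.5357, -0.1723]), array([ 0.4461, -0.1639])]
pail bottom [array([ 0.4924, -0.1414]), array([ 0.4906, -0.2099]), array([ 0.5304, -0.1772]), array([ 0.455 , -0.1736])]
tin [ 0.6189 -0.0026  0.058 ] salt [ 0.3932 -0.0261  0.09  ] lemon [0.4387 0.3636 0.03  ]
```

```bash
python3 -m pendant '[0.1,-0.03,0.02,0,0,0.02,0.5, 0.2,-0.06,0.04,0,0,0.04,0.5, 0.3,-0.09,0.06,0,0,0.06,0.5, 0.4,-0.12,0.08,0,0,0.08,0.5, 0.5,-0.14,0.1,0,0,0.1,0.5, 0.6,-0.16,0.11,0,0,0.12,0.5, 0.68,-0.18,0.11,0,0,0.13,0.5, 0.73,-0.19,0.11,0,0,0.13,0.5, 0.75,-0.19,0.11,0,0,0.13,0.5, 0.75,-0.19,0.11,0,0,0.13,0.5]'
cat >> h.py <<'E'
def goal(P,a):
    # world TCP target P and yaw a (tool x angle, tool down) -> normalised row
    o=bot.get_obs(); q=R.from_quat(o['tool_rot']); M=q.as_matrix()
    s=M.T@(np.array(P)-o['eef_pos'])/.5
    D=np.array([[np.cos(a),np.sin(a),0],[np.sin(a),-np.cos(a),0],[0,0,-1.]])
    r=R.from_matrix(M.T@D).as_rotvec()/np.pi
    print('at',o['eef_pos'].round(4),'yaw',np.arctan2(M[1,0],M[0,0]).round(3),'row',s.round(4),r.round(4))
E
python3 - <<'E'
from h import *
snap('top','t1');snap('scene','s1')
a=cv2.imread('pics/t1.png')[150:260,300:410];b=cv2.imread('pics/s1.png')[150:260,270:380]
cv2.imwrite('pics/c3.png',cv2.resize(np.hstack([a,b]),(792,396),interpolation=3))
goal((.483,-.268,.076),-.09)
E
```

```text
clock: 0.93
eef_pos: [0.4862, -0.2649, 0.2002]
tool_rot: [0.999, -0.043, 0.0, -0.001]
ft_force: [1.1, -0.3, 0.4]
grip_width: 0.0427
grasp_force: 0.0
at [ 0.4848 -0.2658  0.2001] yaw -0.086 row [-0.003   0.0049  0.2482] [-0.0003  0.0003  0.0011]
```

View pics/c3.png

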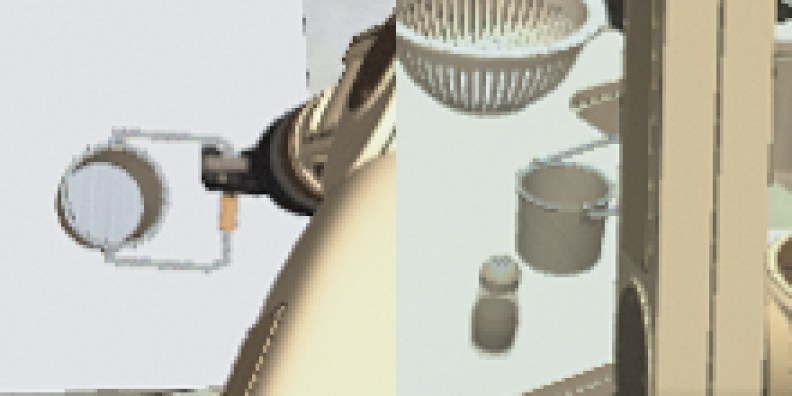

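The crop shows the gripper above the grip, offset only by perspective. I'm descending with a narrowed opening, then closing.

```bash
python3 -m pendant '[-0.003,0.005,0.03,0,0,0,0.5, -0.003,0.005,0.07,0,0,0,0.5, -0.003,0.005,0.11,0,0,0,0.5, -0.003,0.005,0.15,0,0,0,0.5, -0.003,0.005,0.18,0,0,0,0.5, -0.003,0.005,0.21,0,0,0,0.5, -0.003,0.005,0.23,0,0,0,0.5, -0.003,0.005,0.245,0,0,0,0.5, -0.003,0.005,0.248,0,0,0,0.5, -0.003,0.005,0.248,0,0,0,0.5]'
python3 -m pendant '[0,0,0,0,0,0,0.3, 0,0,0,0,0,0,0.2, 0,0,0,0,0,0,0.1, 0,0,0,0,0,0,0, 0,0,0,0,0,0,0, 0,0,0,0,0,0,0, 0,0,0,0,0,0,0, 0,0,0,0,0,0,0, 0,0,0,0,0,0,0, 0,0,0,0,0,0,0]'
python3 - <<'E'
from h import *
snap('top','t2')
a=cv2.imread('pics/t2.png')[150:260,300:410]
cv2.imwrite('pics/c4.png',cv2.resize(a,(550,550),interpolation=3))
goal((.491,-.172,.171),-.09)
E
```

```text
clock: 1.87
eef_pos: [0.4803, -0.2706, 0.0771]
tool_rot: [0.999, -0.046, -0.0, -0.0]
ft_force: [0.4, 0.4, 0.4]
grip_width: 0.0423
grasp_force: 0.0
clock: 2.7
eef_pos: [0.481, -0.2704, 0.0774]
tool_rot: [0.999, -0.046, 0.0, 0.0]
ft_force: [1.2, 0.9, 0.2]
grip_width: 0.0123
grasp_force: 58.3
at [ 0.481  -0.2704  0.0773] yaw -0.092 row [ 0.002  -0.1979 -0.1873] [ 0.     -0.0001 -0.0005]
```

View pics/c4.png

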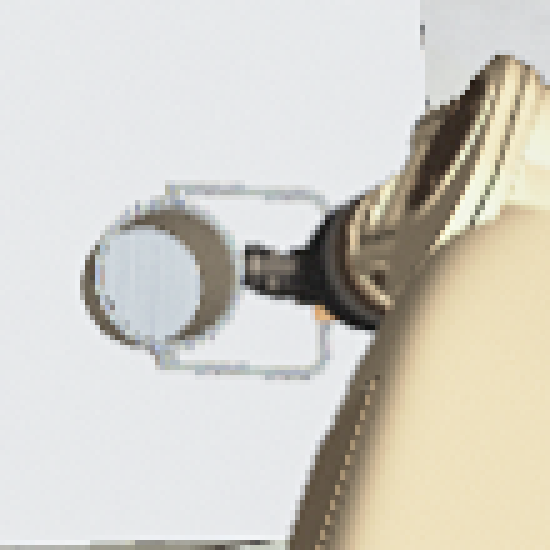

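```bash
python3 -m pendant '[0,-0.0006,-0.015,0,0,0,0, 0,-0.002,-0.030,0,0,0,0, 0,-0.005,-0.044,0,0,0,0, 0,-0.009,-0.059,0,0,0,0, 0,-0.0145,-0.073,0,0,0,0, 0,-0.021,-0.086,0,0,0,0, 0,-0.028,-0.099,0,0,0,0, 0,-0.036,-0.112,0,0,0,0, 0,-0.0455,-0.123,0,0,0,0, 0,-0.056,-0.134,0,0,0,0]'
python3 - <<'E'
from h import *
snap('scene','s3');snap('top','t3')
a=cv2.imread('pics/s3.png')[130:260,240:370];b=cv2.imread('pics/t3.png')[140:270,300:430]
cv2.imwrite('pics/c5.png',cv2.resize(np.hstack([a,b]),(800,400),interpolation=3))
E
```

```text
clock: 3.58
eef_pos: [0.4834, -0.242, 0.1449]
tool_rot: [0.999, -0.046, 0.0, 0.0]
ft_force: [0.3, -0.4, -2.7]
grip_width: 0.0124
grasp_force: 58.3
```

View pics/c5.png

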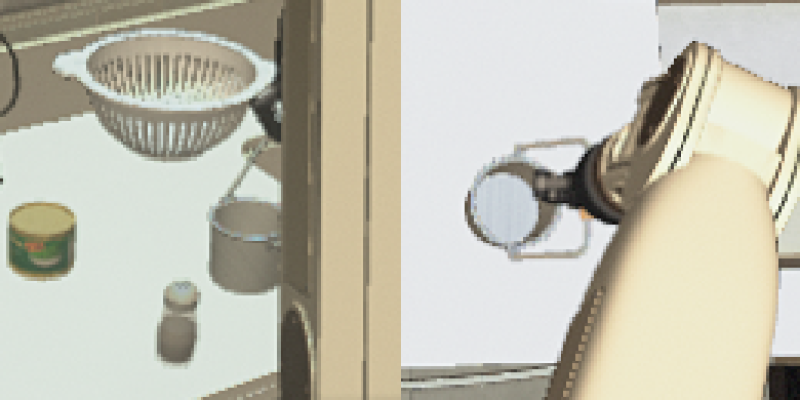

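The handle is about halfway up and the pail is still standing. The tool sees a slight upward pull, so I trim the second half of the arc a little.

```bash
python3 -m pendant '[0,-0.011,-0.009,0,0,0,0, 0,-0.023,-0.017,0,0,0,0, 0,-0.035,-0.025,0,0,0,0, 0,-0.048,-0.032,0,0,0,0, 0,-0.062,-0.038,0,0,0,0, 0,-0.076,-0.043,0,0,0,0, 0,-0.090,-0.047,0,0,0,0, 0,-0.105,-0.050,0,0,0,0, 0,-0.119,-0.052,0,0,0,0, 0,-0.134,-0.0525,0,0,0,0]'
python3 -m pendant '[0,0,0,0,0,0,0, 0,0,0,0,0,0,0, 0,0,0,0,0,0,0, 0,0,0,0,0,0,0, 0,0,0,0,0,0,0, 0,0,0,0,0,0,0, 0,0,0,0,0,0,0, 0,0,0,0,0,0,0, 0,0,0,0,0,0,0, 0,0,0,0,0,0,0]'
python3 - <<'E'
from h import *
snap('scene','s4');snap('top','t4')
a=cv2.imread('pics/s4.png')[130:260,240:370];b=cv2.imread('pics/t4.png')[140:270,300:430]
cv2.imwrite('pics/c6.png',cv2.resize(np.hstack([a,b]),(800,400),interpolation=3))
E
```

```text
clock: 4.52
eef_pos: [0.4896, -0.175, 0.1707]
tool_rot: [0.999, -0.046, 0.0, 0.0]
ft_force: [-0.8, -0.2, -2.8]
grip_width: 0.0124
grasp_force: 58.3
clock: 5.35
eef_pos: [0.4895, -0.1758, 0.1706]
tool_rot: [0.999, -0.046, -0.0, -0.0]
ft_force: [0.1, 0.5, -3.6]
grip_width: 0.0122
grasp_force: 58.3
```

View pics/c6.png

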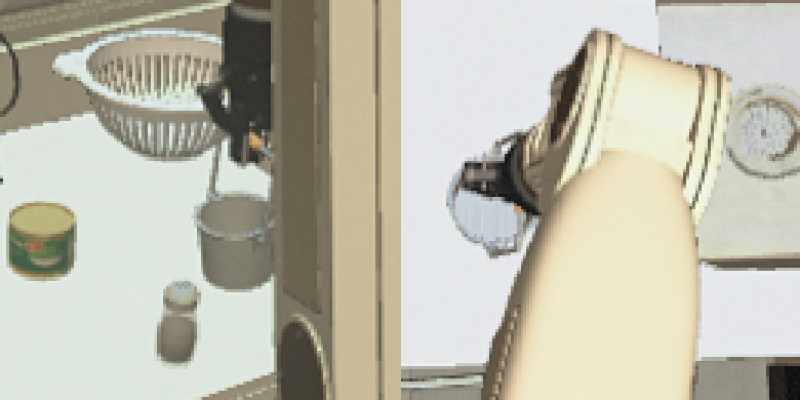

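The handle looks nearly upright, but the pail seems to have shifted about 3 px left in the scene view. I'll quantify that before lifting.

```bash
python3 - <<'E'
from h import *
np.set_printoptions(precision=4,suppress=True)
s=load('s0'); P=np.array([.491,-.173,.03]); p=proj(s,P); print(p)
J=np.array([(proj(s,P+d)-p)/.01 for d in np.eye(3)*.01]).T
for f in('s3','s4'):
    a=cv2.imread('pics/s0.png').astype(np.float32);b=cv2.imread('pics/'+f+'.png').astype(np.float32)
    u0,v0,u1,v1=301,207,322,228
    t=cv2.resize(a[v0:v1,u0:u1],None,fx=8,fy=8,interpolation=3); w=cv2.resize(b[v0-12:v1+12,u0-12:u1+12],None,fx=8,fy=8,interpolation=3)
    r=cv2.matchTemplate(w,t,cv2.TM_CCOEFF_NORMED); _,m,_,l=cv2.minMaxLoc(r); d=np.array(l)/8-12
    print(f,m,d,'dxy if flat',np.linalg.solve(J[:,:2],d),'dyz',np.linalg.solve(J[:,1:],d))
E
```

```text
[315.2171 212.0309]
s3 0.9031124711036682 [ 4. -1.] dxy if flat [-0.0011 -0.0159] dyz [-0.0169 -0.0009]
s4 0.9020176529884338 [ 1. -2.] dxy if flat [ 0.0091 -0.011 ] dyz [-0.0035  0.0069]
```

```bash
python3 - <<'E'
from h import *
for f in('s0','s3','s4'):
    g=cv2.imread('pics/'+f+'.png',0).astype(float)
    def edge(line,th=165): # first crossing below th
        i=np.where(line<th)[0]; i=i[0]; return i-1+(line[i-1]-th)/(line[i-1]-line[i])
    L=[round(edge(g[v,293:330])+293,2) for v in range(200,226,3)]
    B=[round(238-edge(g[238:195:-1,u]),2) for u in range(306,326,3)]
    Rr=[]
    for v in range(203,222,4):
        try: Rr.append(round(350-edge(g[v,350:315:-1]),2))
        except Exception: Rr.append(None)
    print(f,'L',L,'B',B,'R',Rr)
E
```

```text
s0 L [np.float64(303.68), np.float64(303.14), np.float64(303.45), np.float64(303.04), np.float64(303.15), np.float64(302.78), np.float64(302.79), np.float64(299.38), np.float64(293.82)] B [np.float64(222.92), np.float64(224.69), np.float64(225.38), np.float64(226.02), np.float64(225.69), np.float64(225.23), np.float64(223.96)] R [np.float64(349.25), np.float64(351.4), np.float64(348.15), np.float64(350.0), np.float64(349.95)]Traceback (most recent call last):
  File "<stdin>", line 7, in <module>
  File "<stdin>", line 5, in edge
IndexError: index 0 is out of bounds for axis 0 with size 0
```

```bash
python3 - <<'E'
from h import *
def edge(line,th=150):
    i=np.where(line<th)[0]
    if not len(i) or i[0]==0: return np.nan
    i=i[0]; return i-1+(line[i-1]-th)/(line[i-1]-line[i])
for f in('s0','s3','s4'):
    g=cv2.imread('pics/'+f+'.png',0).astype(float)
    print(f,'L',np.round([edge(g[v,298:335])+298 for v in range(194,219,3)],1),'B',np.round([240-edge(g[240:195:-1,u]) for u in range(302,330,3)],1))
E
```

```text
s0 L [312.9 306.8 304.  303.8 303.6 303.3 303.4 303.  303. ] B [  nan 221.9 224.2 225.1 225.6 225.6 225.3 224.4 221.4   nan]
s3 L [312.  310.2 308.8 308.  308.1 307.8 307.9 307.6 307.8] B [  nan   nan 218.9 222.3 223.5 224.4 224.8 224.8 224.2 222.5]
s4 L [307.5 305.1 303.7 306.2 304.1 304.5 304.8 305.  305.6] B [  nan 214.8 221.4 222.7 223.5 223.5 223.3 222.4 221.    nan]
```

The side slope shows the pail hanging tilted by about 0.15 rad and roughly 6 mm up. I'll lower it gently until it stands again.

```bash
python3 -m pendant '[0,0,0.002,0,0,0,0, 0,0,0.004,0,0,0,0, 0,0,0.006,0,0,0,0, 0,0,0.008,0,0,0,0, 0,0,0.010,0,0,0,0, 0,0,0.012,0,0,0,0, 0,0,0.012,0,0,0,0, 0,0,0.012,0,0,0,0, 0,0,0.012,0,0,0,0, 0,0,0.012,0,0,0,0]'
cat > m.py <<'E'
from h import *
import sys
def edge(line,th=150):
    i=np.where(line<th)[0]
    if not len(i) or i[0]==0: return np.nan
    i=i[0]; return i-1+(line[i-1]-th)/(line[i-1]-line[i])
f=sys.argv[1]; snap('scene',f)
g=cv2.imread('pics/'+f+'.png',0).astype(float)
print(f,'L',np.round([edge(g[v,298:335])+298 for v in range(194,219,3)],1),'B',np.round([240-edge(g[240:195:-1,u]) for u in range(302,330,3)],1))
F=[]
for i in range(6): F.append(bot.get_obs()['ft_force'])
print(np.mean(F,0).round(2))
E
python3 m.py s5
```

```text
clock: 6.28
eef_pos: [0.4895, -0.1758, 0.1646]
tool_rot: [0.999, -0.046, -0.0, -0.0]
ft_force: [-0.2, -0.1, -2.2]
grip_width: 0.0123
grasp_force: 58.4
s5 L [311.1 307.7 305.6 307.2 305.7 305.7 305.7 305.8 305.8] B [  nan   nan 221.9 223.5 224.5 225.1 224.7 224.4 222.9   nan]
[-0.42 -0.03 -2.35]
```

```bash
python3 -m pendant '[0,0,0.001,0,0,0,0, 0,0,0.002,0,0,0,0, 0,0,0.003,0,0,0,0, 0,0,0.004,0,0,0,0, 0,0,0.005,0,0,0,0, 0,0,0.006,0,0,0,0, 0,0,0.006,0,0,0,0, 0,0,0.006,0,0,0,0, 0,0,0.006,0,0,0,0, 0,0,0.006,0,0,0,0]'
python3 m.py s6
```

```text
clock: 7.17
eef_pos: [0.4897, -0.1759, 0.1619]
tool_rot: [0.999, -0.046, 0.0, 0.0]
ft_force: [-0.6, 0.0, 2.8]
grip_width: 0.0127
grasp_force: 58.8
s6 L [310.  308.8 307.  308.4 306.4 306.5 306.2 306.2 305.9] B [  nan   nan 221.8 223.4 224.5 224.9 225.2 224.9 224.    nan]
[-0.44 -0.4   2.75]
```

The pail now stands flat. I'm trimming the grip 4 mm over the pivot and taking the pressure off.

```bash
python3 -m pendant '[0,0.002,-0.001,0,0,0,0, 0,0.004,-0.002,0,0,0,0, 0,0.006,-0.003,0,0,0,0, 0,0.008,-0.003,0,0,0,0, 0,0.008,-0.003,0,0,0,0, 0,0.008,-0.003,0,0,0,0, 0,0.008,-0.003,0,0,0,0, 0,0.008,-0.003,0,0,0,0, 0,0.008,-0.003,0,0,0,0, 0,0.008,-0.003,0,0,0,0]'
python3 m.py s7
```

```text
clock: 8.05
eef_pos: [0.4889, -0.1797, 0.1629]
tool_rot: [0.999, -0.046, -0.0, -0.0]
ft_force: [0.0, -0.3, -3.2]
grip_width: 0.0126
grasp_force: 58.3
s7 L [328.6 308.6 307.5 306.7 306.7 306.5 306.4 306.2 306.3] B [  nan   nan 221.1 223.4 224.4 225.1 225.  224.6 223.8 238.7]
[ 0.55 -0.25 -3.45]
```

The pail is flat and the handle upright, so I'm lifting slowly.

```bash
python3 -m pendant '[0,0,-0.008,0,0,0,0, 0,0,-0.024,0,0,0,0, 0,0,-0.048,0,0,0,0, 0,0,-0.074,0,0,0,0, 0,0,-0.1,0,0,0,0, 0,0,-0.126,0,0,0,0, 0,0,-0.152,0,0,0,0, 0,0,-0.178,0,0,0,0, 0,0,-0.2,0,0,0,0, 0,0,-0.212,0,0,0,0]'
python3 - <<'E'
from h import *
goal((.36,.229,.2695),1.52)
F=[]
for i in range(4): F.append(bot.get_obs()['ft_force']); bot.camera('top')
print(np.mean(F,0))
E
```

```text
clock: 8.93
eef_pos: [0.4898, -0.18, 0.2715]
tool_rot: [0.999, -0.046, 0.002, 0.001]
ft_force: [-0.2, -0.3, -3.0]
grip_width: 0.0123
grasp_force: 58.4
at [ 0.4898 -0.18    0.2715] yaw -0.092 row [-0.3333 -0.7908  0.0023] [ 0.0011 -0.0006 -0.513 ]
[ 0.33123407 -0.17099266 -2.79660477]
```

```bash
python3 -m pendant '[-0.004,-0.008,0,0,0,0,0, -0.012,-0.03,0,0,0,0,0, -0.025,-0.06,0,0,0,0,0, -0.043,-0.1,0,0,0,0,0, -0.062,-0.145,0,0,0,0,0, -0.083,-0.195,0,0,0,0,0, -0.104,-0.245,0,0,0,0,0, -0.125,-0.295,0,0,0,0,0, -0.146,-0.345,0,0,0,0,0, -0.167,-0.395,0,0,0,0,0]'
python3 -m pendant '[-0.021,-0.05,0,0,0,0,0, -0.042,-0.1,0,0,0,0,0, -0.063,-0.15,0,0,0,0,0, -0.084,-0.2,0,0,0,0,0, -0.105,-0.25,0,0,0,0,0, -0.125,-0.295,0,0,0,0,0, -0.142,-0.335,0,0,0,0,0, -0.156,-0.368,0,0,0,0,0, -0.164,-0.388,0,0,0,0,0, -0.167,-0.395,0,0,0,0,0]'
python3 -m pendant '[0,0,0,0,0,-0.01,0, 0,0,0,0,0,-0.03,0, 0,0,0,0,0,-0.055,0, 0,0,0,0,0,-0.08,0, 0,0,0,0,0,-0.11,0, 0,0,0,0,0,-0.14,0, 0,0,0,0,0,-0.17,0, 0,0,0,0,0,-0.2,0, 0,0,0,0,0,-0.23,0, 0,0,0,0,0,-0.26,0]'
python3 -m pendant '[0,0,0,0,0,-0.03,0, 0,0,0,0,0,-0.06,0, 0,0,0,0,0,-0.09,0, 0,0,0,0,0,-0.12,0, 0,0,0,0,0,-0.15,0, 0,0,0,0,0,-0.18,0, 0,0,0,0,0,-0.21,0, 0,0,0,0,0,-0.235,0, 0,0,0,0,0,-0.25,0, 0,0,0,0,0,-0.253,0]'
python3 - <<'E'
from h import *
snap('scene','s8');snap('top','t8')
a=cv2.imread('pics/s8.png')[130:290,150:310];b=cv2.imread('pics/t8.png')[120:280,140:300]
cv2.imwrite('pics/c7.png',cv2.resize(np.hstack([a,b]),(800,400),interpolation=3))
goal((.472,.2235,.2695),1.52)
E
```

```text
clock: 9.97
eef_pos: [0.4217, -0.0138, 0.2687]
tool_rot: [1.0, -0.025, -0.001, -0.014]
ft_force: [-0.3, 0.9, -2.6]
grip_width: 0.012
grasp_force: 58.4
clock: 10.8
eef_pos: [0.3595, 0.0118, 0.2735]
tool_rot: [1.0, -0.006, -0.0, -0.029]
ft_force: [0.4, -0.5, -3.9]
grip_width: 0.0125
grasp_force: 58.4
clock: 11.63
eef_pos: [0.3599, 0.0119, 0.2734]
tool_rot: [0.919, 0.394, 0.011, -0.027]
ft_force: [0.3, 0.1, -3.0]
grip_width: 0.0126
grasp_force: 58.4
clock: 12.47
eef_pos: [0.3599, 0.0119, 0.2734]
tool_rot: [0.696, 0.717, 0.021, -0.021]
ft_force: [-0.2, -0.7, -2.4]
grip_width: 0.0122
grasp_force: 58.4
at [0.3599 0.0119 0.2734] yaw 1.599 row [0.4155 0.236  0.0326] [-0.0003 -0.0187  0.0252]
```

View pics/c7.png

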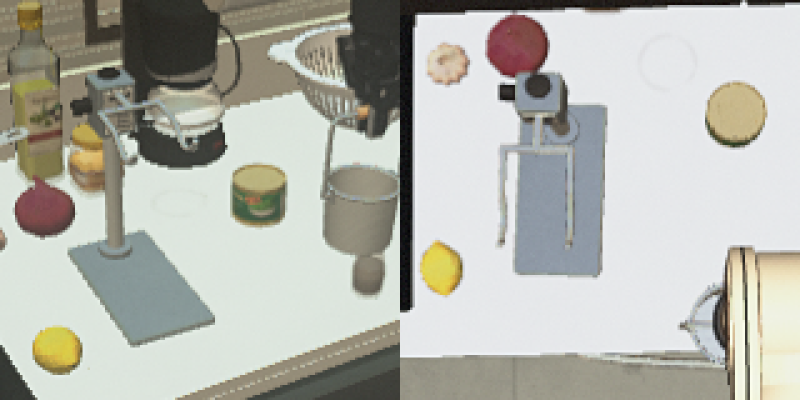

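The arm stopped at y≈0.012, probably at a joint-6 limit with the old yaw. The pail is held upright at about (360,210) in the left half of the crop, and everything else is in place. I'm recomputing the remaining shift.

```bash
python3 - <<'E'
from h import *
print(bot.get_obs()['joint_pos'].round(3))
goal((.36,.2285,.2705),1.52)
E
```

```text
[-0.012 -0.046 -0.274  1.344  0.059  1.53 ]
at [0.3599 0.0119 0.2734] yaw 1.599 row [0.432  0.0124 0.0313] [-0.0003 -0.0187  0.0252]
```

```bash
python3 -m pendant '[0.012,0,0.001,0,-0.001,0.002,0, 0.04,0.001,0.003,0,-0.003,0.004,0, 0.085,0.002,0.006,0,-0.005,0.006,0, 0.14,0.004,0.01,0,-0.007,0.009,0, 0.2,0.006,0.014,0,-0.01,0.012,0, 0.26,0.008,0.019,0,-0.013,0.016,0, 0.32,0.01,0.023,0,-0.015,0.02,0, 0.375,0.011,0.027,0,-0.017,0.023,0, 0.415,0.012,0.03,0,-0.019,0.025,0, 0.432,0.012,0.031,0,-0.019,0.025,0]'
python3 - <<'E'
from h import *
goal((.472,.2235,.2705),1.52)
snap('scene','s9'); snap('top','t9')
E
```

```text
clock: 13.4
eef_pos: [0.3595, 0.2314, 0.2704]
tool_rot: [0.723, 0.69, -0.0, -0.001]
ft_force: [1.6, 0.9, -3.6]
grip_width: 0.0121
grasp_force: 58.4
at [0.3595 0.2314 0.2704] yaw 1.524 row [-0.0052  0.2254 -0.0004] [-0.0004 -0.0001  0.0012]
```

```bash
python3 - <<'E'
from h import *
np.set_printoptions(precision=4,suppress=True)
s=load('s9')
e=bot.get_obs()['eef_pos'];p=proj(s,e+[0,0,.0025]); print('tcp px',p)
h=cv2.cvtColor(s['pixels'],cv2.COLOR_RGB2HSV).astype(int)
m=(h[...,0]>8)&(h[...,0]<22)&(h[...,1]>90)&(h[...,2]>90)
v,u=np.where(m); k=(abs(u-p[0])<25)&(abs(v-p[1])<25); 
for uu,vv in sorted(zip(u[k],v[k])): print((int(uu),int(vv)),end=' ')
for d in(-.022,-.011,.011,.022): print(d,proj(s,e+[0.05*d,d,.0025]))
E
```

```text
tcp px [228.0494 192.3176]
(221, 193) (221, 194) (221, 195) (221, 196) (222, 192) (222, 193) (222, 194) (222, 195) (222, 196) (223, 192) (223, 193) (223, 194) (223, 195) (223, 196) (224, 191) (224, 192) (224, 193) (224, 194) (224, 195) (224, 196) (225, 192) (225, 193) (225, 194) (225, 195) (235, 193) (236, 193) (245, 204) (248, 209) (248, 210) (249, 209) (249, 210) (249, 211) (250, 196) (250, 206) (250, 209) (250, 210) (250, 211) (251, 206) (251, 209) (251, 210) (251, 211) (252, 206) (252, 209) (252, 210) (252, 211) (253, 208) (253, 209) (253, 210) -0.022 [235.7855 190.573 ]
-0.011 [231.9319 191.4421]
0.011 [224.1378 193.1998]
0.022 [220.1966 194.0885]
```

The sleeve is centred in the fingers and at the expected height. I'm advancing over the fork.

```bash
python3 -m pendant '[-0.001,0.005,0,0,0,0,0, -0.002,0.018,0,0,0,0,0, -0.004,0.04,0,0,0,0,0, -0.005,0.07,0,0,0,0,0, -0.009,0.1,0,0,0,0,0, -0.012,0.13,0,0,0,0,0, -0.015,0.16,0,0,0,0,0, -0.015,0.19,0,0,0,0,0, -0.009,0.215,0,0,0,0,0, -0.005,0.225,0,0,0,0,0]'
python3 - <<'E'
from h import *
goal((.472,.2235,.2705),1.52)
snap('scene','s10'); snap('top','t10')
F=[]
for i in range(4): F.append(bot.get_obs()['ft_force']); bot.camera('top')
print(np.mean(F,0))
a=cv2.imread('pics/s10.png')[130:230,150:270]
cv2.imwrite('pics/c8.png',cv2.resize(a,(720,600),interpolation=3))
E
```

```text
clock: 14.33
eef_pos: [0.4746, 0.219, 0.2703]
tool_rot: [0.725, 0.688, -0.0, 0.0]
ft_force: [-0.2, 0.2, -3.6]
grip_width: 0.0124
grasp_force: 58.5
at [0.4746 0.219  0.2703] yaw 1.518 row [ 0.0086 -0.0057 -0.0004] [ 0.0001  0.0002 -0.0006]
[-0.03597368 -0.22212029 -3.01999357]
```

View pics/c8.png

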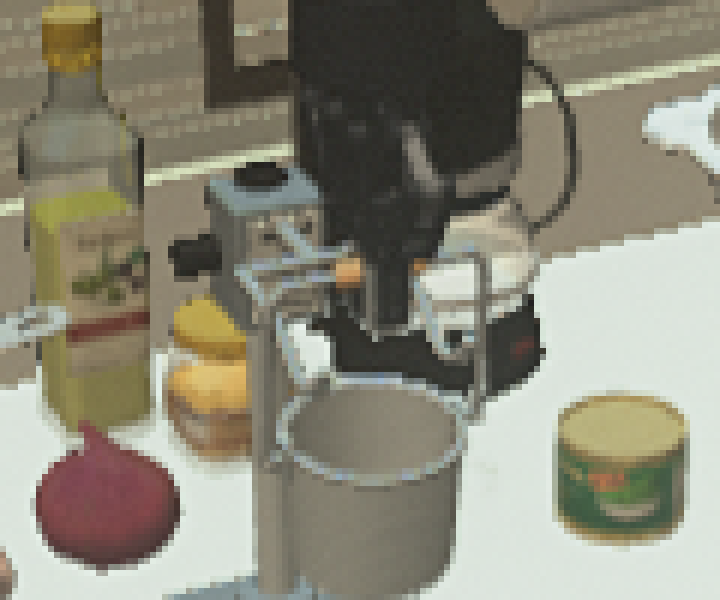

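The wire is above both prongs, the rim below them, and the sleeve lies between them. I'm correcting y by 4.5 mm and descending 30 mm.

```bash
python3 -m pendant '[0.003,-0.001,0.002,0,0,0,0, 0.006,-0.003,0.006,0,0,0,0, 0.009,-0.005,0.012,0,0,0,0, 0.009,-0.005,0.02,0,0,0,0, 0.009,-0.005,0.028,0,0,0,0, 0.009,-0.005,0.036,0,0,0,0, 0.009,-0.005,0.044,0,0,0,0, 0.009,-0.005,0.052,0,0,0,0, 0.009,-0.005,0.058,0,0,0,0, 0.009,-0.005,0.06,0,0,0,0]'
cat > f.py <<'E'
from h import *
F=[]
for i in range(4): bot.camera('top'); F.append(bot.get_obs()['ft_force'])
print('F',np.mean(F,0).round(2),F[-1].round(1)); goal((.472,.2235,.2405),1.52)
E
python3 f.py
```

```text
clock: 15.47
eef_pos: [0.4692, 0.225, 0.2398]
tool_rot: [0.724, 0.69, -0.001, -0.0]
ft_force: [-0.4, -0.2, -3.9]
grip_width: 0.0129
grasp_force: 58.5
F [ 0.34 -0.14 -3.32] [-0.2 -0.3 -3.4]
at [0.4696 0.2252 0.2407] yaw 1.522 row [-0.0031  0.0049  0.0004] [-0.0002  0.0002  0.0005]
```

```bash
python3 -m pendant '[0,0.002,0.002,0,0,0,0, 0,0.003,0.004,0,0,0,0, 0,0.003,0.006,0,0,0,0, 0,0.003,0.008,0,0,0,0, 0,0.003,0.01,0,0,0,0, 0,0.003,0.012,0,0,0,0, 0,0.003,0.014,0,0,0,0, 0,0.003,0.016,0,0,0,0, 0,0.003,0.016,0,0,0,0, 0,0.003,0.016,0,0,0,0]'
python3 f.py
python3 -m pendant '[0,0,0.001,0,0,0,0, 0,0,0.002,0,0,0,0, 0,0,0.003,0,0,0,0, 0,0,0.004,0,0,0,0, 0,0,0.005,0,0,0,0, 0,0,0.006,0,0,0,0, 0,0,0.007,0,0,0,0, 0,0,0.008,0,0,0,0, 0,0,0.008,0,0,0,0, 0,0,0.008,0,0,0,0]'
python3 f.py
```

```text
clock: 16.5
eef_pos: [0.471, 0.2251, 0.2325]
tool_rot: [0.724, 0.69, -0.001, -0.0]
ft_force: [-0.2, 0.1, -3.3]
grip_width: 0.0126
grasp_force: 58.5
F [-0.   -0.27 -3.19] [ 0.4  0.2 -2.9]
at [0.4711 0.2251 0.2326] yaw 1.522 row [-0.0032  0.002  -0.0157] [-0.0003  0.0002  0.0006]
clock: 17.53
eef_pos: [0.471, 0.2251, 0.2285]
tool_rot: [0.724, 0.69, -0.001, -0.0]
ft_force: [-0.4, 0.2, -3.5]
grip_width: 0.0124
grasp_force: 58.5
F [ 0.01 -0.16 -3.18] [-0.2 -0.6 -2.8]
at [0.471  0.2251 0.2286] yaw 1.522 row [-0.0031  0.0021 -0.0238] [-0.0003  0.0002  0.0006]
```

```bash
python3 -m pendant '[0,0,0.001,0,0,0,0, 0,0,0.002,0,0,0,0, 0,0,0.003,0,0,0,0, 0,0,0.004,0,0,0,0, 0,0,0.005,0,0,0,0, 0,0,0.006,0,0,0,0, 0,0,0.007,0,0,0,0, 0,0,0.008,0,0,0,0, 0,0,0.008,0,0,0,0, 0,0,0.008,0,0,0,0]'
python3 f.py
```

```text
clock: 18.57
eef_pos: [0.471, 0.2251, 0.2248]
tool_rot: [0.724, 0.69, -0.001, -0.0]
ft_force: [-1.1, 1.0, -1.4]
grip_width: 0.0126
grasp_force: 58.6
F [-0.16 -0.02 -0.84] [ 0.1  0.8 -0.1]
at [0.471  0.2251 0.2247] yaw 1.522 row [-0.0031  0.0021 -0.0316] [-0.0003  0.0002  0.0006]
```

```bash
python3 -m pendant '[0,0,0,0,0,0,0, 0,0,0.001,0,0,0,0, 0,0,0.002,0,0,0,0, 0,0,0.003,0,0,0,0, 0,0,0.004,0,0,0,0, 0,0,0.005,0,0,0,0, 0,0,0.006,0,0,0,0, 0,0,0.006,0,0,0,0, 0,0,0.006,0,0,0,0, 0,0,0.006,0,0,0,0]'
python3 f.py
```

```text
clock: 19.6
eef_pos: [0.4711, 0.2251, 0.2218]
tool_rot: [0.724, 0.69, -0.0, -0.0]
ft_force: [-1.0, -0.5, 2.8]
grip_width: 0.0125
grasp_force: 59.0
F [-1.72 -0.89  3.38] [-1.8 -0.1  2.9]
at [0.4711 0.2251 0.2217] yaw 1.522 row [-0.0032  0.002  -0.0376] [-0.0002  0.0002  0.0006]
```

Contact came at TCP z≈0.226, but the tool is pushed toward −x, which suggests the wire is on the rear slope of the V. I'll ease up and feel toward the front.

```bash
python3 -m pendant '[0,0,-0.002,0,0,0,0, 0,0,-0.004,0,0,0,0, 0,0,-0.006,0,0,0,0, 0,0,-0.006,0,0,0,0, 0,-0.002,-0.006,0,0,0,0, 0,-0.004,-0.006,0,0,0,0, 0,-0.006,-0.006,0,0,0,0, 0,-0.008,-0.006,0,0,0,0, 0,-0.008,-0.006,0,0,0,0, 0,-0.008,-0.006,0,0,0,0]'
python3 f.py
```

```text
clock: 20.63
eef_pos: [0.4676, 0.2254, 0.2249]
tool_rot: [0.724, 0.69, 0.0, 0.0]
ft_force: [3.8, -0.8, -1.5]
grip_width: 0.0125
grasp_force: 58.7
F [ 4.74 -0.49 -0.51] [ 4.8 -0.2 -0.5]
at [0.4676 0.2254 0.2248] yaw 1.522 row [-0.0033  0.0091 -0.0314] [0.0001 0.0001 0.0005]
```

A strong opposite push 3.5 mm forward means the wire sits in a narrow V centred near x≈0.470. I'm going back to the centre with the scale carrying the weight.

```bash
python3 -m pendant '[0,0.002,0,0,0,0,0, 0,0.004,0,0,0,0,0, 0,0.005,0.001,0,0,0,0, 0,0.005,0.001,0,0,0,0, 0,0.005,0.001,0,0,0,0, 0,0.005,0.001,0,0,0,0, 0,0.005,0.001,0,0,0,0, 0,0.005,0.001,0,0,0,0, 0,0.005,0.001,0,0,0,0, 0,0.005,0.001,0,0,0,0]'
python3 f.py
```

```text
clock: 21.67
eef_pos: [0.4692, 0.2251, 0.2239]
tool_rot: [0.724, 0.69, -0.001, -0.0]
ft_force: [-2.9, -0.2, -0.3]
grip_width: 0.0127
grasp_force: 58.8
F [-2.18  0.43  0.25] [-2.2  0.2  0.2]
at [0.4693 0.2251 0.2239] yaw 1.522 row [-0.0029  0.0055 -0.0332] [-0.0005  0.0003  0.0006]
```

```bash
python3 -m pendant '[0,-0.001,0,0,0,0,0, 0,-0.001,0,0,0,0,0, 0,-0.001,0,0,0,0,0, 0,-0.001,0,0,0,0,0.05, 0,-0.001,0,0,0,0,0.1, 0,-0.001,0,0,0,0,0.14, 0,-0.001,0,0,0,0,0.16, 0,-0.001,0,0,0,0,0.18, 0,-0.001,0,0,0,0,0.2, 0,-0.001,0,0,0,0,0.2]'
python3 f.py
python3 -m pendant '[0,0,0,0,0,0,0.22, 0,0,0,0,0,0,0.24, 0,0,0,0,0,0,0.26, 0,0,0,0,0,0,0.28, 0,0,0,0,0,0,0.32, 0,0,0,0,0,0,0.36, 0,0,0,0,0,0,0.4, 0,0,0,0,0,0,0.4, 0,0,0,0,0,0,0.4, 0,0,0,0,0,0,0.4]'
python3 - <<'E'
from h import *
snap('scene','s11')
s=load('s11')
h=cv2.cvtColor(s['pixels'],cv2.COLOR_RGB2HSV).astype(int)
m=(h[...,0]>8)&(h[...,0]<22)&(h[...,1]>90)&(h[...,2]>90)
e=np.array([.4695,.2251,.2265]);p=proj(s,e);print(p)
v,u=np.where(m); k=(abs(u-p[0])<14)&(abs(v-p[1])<10); print(sorted(zip(u[k].tolist(),v[k].tolist())))
for d in(-.022,.022): print(d,proj(s,e+[0.05*d,d,0]))
# pail sides: dark edges vs z
for z in (.06,.09,.12): print(z,proj(s,[.469,.2251,z]))
E
```

```text
clock: 22.7
eef_pos: [0.4691, 0.2253, 0.2242]
tool_rot: [0.724, 0.69, -0.0, -0.0]
ft_force: [-0.5, -0.3, 0.2]
grip_width: 0.0169
grasp_force: 0.0
F [-0.21  0.16 -0.06] [-0.4 -0.2  0.8]
at [0.469  0.2252 0.2241] yaw 1.522 row [-0.0032  0.006  -0.0328] [-0.0003  0.0002  0.0006]
clock: 23.73
eef_pos: [0.469, 0.2252, 0.224]
tool_rot: [0.724, 0.69, -0.001, -0.0]
ft_force: [0.5, -0.5, 0.3]
grip_width: 0.0344
grasp_force: 0.0
[210.98436963 189.88005623]
[(198, 195), (205, 191), (205, 193), (206, 190), (206, 191), (206, 192), (206, 193), (206, 194), (207, 190), (207, 191), (207, 192), (207, 193), (207, 194), (208, 189), (208, 190), (208, 191), (208, 192), (208, 193), (209, 189), (209, 190), (209, 191), (209, 192), (209, 193), (210, 189), (210, 190), (210, 191), (210, 192), (210, 193)]
-0.022 [218.23051367 188.28917465]
0.022 [203.63663732 191.49302316]
0.06 [212.10503057 239.69770779]
0.09 [211.92849035 231.14385414]
0.12 [211.74733019 222.41761771]
```

Released, and the pail hangs in place. I'm retreating straight up, slowly at first.

```bash
python3 -m pendant '[0,0,-0.004,0,0,0,0.4, 0,0,-0.012,0,0,0,0.4, 0,0,-0.024,0,0,0,0.4, 0,0,-0.04,0,0,0,0.4, 0,0,-0.06,0,0,0,0.4, 0,0,-0.08,0,0,0,0.4, 0,0,-0.1,0,0,0,0.4, 0,0,-0.12,0,0,0,0.4, 0,0,-0.14,0,0,0,0.4, 0,0,-0.16,0,0,0,0.4]'
python3 - <<'E'
from h import *
g0=load('s11')['pixels'].astype(int)
for i in range(8): snap('scene','s12')
snap('scene','s13'); s=load('s13'); g=s['pixels'].astype(int)
print('moved px vs released, pail area:',(abs(g-g0)[200:245,185:240].max(2)>40).sum(),'still:',(abs(g-load('s12')['pixels'].astype(int)).max(2)>40).sum())
h=cv2.cvtColor(s['pixels'],cv2.COLOR_RGB2HSV).astype(int)
m=(h[...,0]>8)&(h[...,0]<22)&(h[...,1]>90)&(h[...,2]>90)
v,u=np.where(m); k=(abs(u-211)<14)&(abs(v-190)<10); print(u[k].min(),u[k].max(),u[k].mean(),v[k].mean())
snap('top','t13'); t=load('t13')
print(bot.get_obs()['ft_force'])
h=cv2.cvtColor(t['pixels'],cv2.COLOR_RGB2HSV).astype(int); m=(h[...,0]>8)&(h[...,0]<22)&(h[...,1]>90)&(h[...,2]>90)
p=proj(t,[.4695,.2251,.2265]);v,u=np.where(m); k=(abs(u-p[0])<14)&(abs(v-p[1])<10); print(p,k.sum(),u[k].mean(),v[k].mean())
E
```

```text
clock: 24.62
eef_pos: [0.4691, 0.2253, 0.3054]
tool_rot: [0.724, 0.69, -0.0, -0.0]
ft_force: [-0.9, -0.8, 0.2]
grip_width: 0.0348
grasp_force: 0.0
moved px vs released, pail area: 26 still: 7
198 219 211.93846153846152 190.4
[0.27967389 0.10941648 0.07788745]
[193.53843056 209.59461493] 0 nan nan<stdin>:12: RuntimeWarning: Mean of empty slice.
  ret = ret.dtype.type(ret / rcount)
```

The pail hangs still, and the sleeve is where I expected it in the image: (212,190) against a predicted (211,190). Handing in.

```bash
python3 -c "
from workcell import bot
print(bot.job_done())"
```

```text
the job is handed in; nothing more can be done
None
```

The pail is hanging at rest by its handle in the scale's fork, released and with the arm clear above it; I handed the job in at about 25 s, but no verdict came back.

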